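Right the toppled wash bottle against the back of its rack

ROBOT

A 6-joint arm with a two-finger parallel gripper is mounted at the origin on a cart in front of the work surface, level with it; the furniture and walls round the work are solid. World frame = base frame: x ahead of the robot, y to its left, z up, the work surface at z = 0. Lengths are in m, angles in degrees, forces in N, time in s.
With the tool pointing down it reaches from about 0.3 to 0.75 m from the base axis. Payload 8.5 kg.
Tool frame: the origin (TCP) lies on the centre line of the jaws, within the pads' length; the fingertips stand 14 mm ahead of it and the grasp point (between the pads) lies 5 mm behind it; z points along the fingers, x is the direction in which the jaws open and shut, and the axes are right-handed (so a half turn about z gives the same grasp; the last joint's range is limited). The gripper opens to 85 mm and grips with 20 to 120 N. Pads are 22 mm wide; open, the fingers measure 114 mm over their backs; the gripper's body (76 mm by 85 mm) begins 54 mm behind the grasp point. The pads swing forward as they close: fully open they stand 13 mm farther back than shut.
Start: joints at [-12.336, 21.807, 74.336, -0, 83.858, -12.336], TCP at [0.55, 0, 0.245] pointing down, gripper open.
Joint ranges: [-178.18, 178.18], [-50.72, 133.34], [12.68, 142.11], [-81.47, 261.47], [9.98, 163.14], [-165.26, 165.26]. Speed limits (degrees/s): [136.94, 136.94, 180, 180, 180, 180].

INTERFACE

Orientations are given as a 3x3 rotation matrix whose columns are the frame's x, y, z axes.
In Python, from rig import * gives the robot as it stands.
- The arm moves only by the shell command python3 -m crank 'ROWS' [FORCE]. ROWS is JSON, one flat list of numbers, 7 for each row, row after row: the turn, a rotation vector about the world's x, y, z in rad, then the shift along the world's x, y, z in m, then the opening in per cent of the stroke, from 0 (shut) to 100 (fully open). A call has 1 to 20 rows; each row shifts and turns the commanded pose from where the row before left it; what a row does not reach is not made up. A row lasts 1/10 s, in which the tool goes at most 50 mm and 8.59 degrees, less where a joint would pass 70% of its speed; a pose out of reach is approached as far as the arm can. A call is refused whole if a number of a shift passes 0.05 or a number of a turn 0.15, either way. A call with a gripper value outside its range is refused whole. The fingers move at their own pace and stop on an object; FORCE is the grip in N (left out, the last holds). Time passes only in rows, so rows that do not move let the fingers close. It gives the time, the measured TCP pose, the force and the opening at its end, in the units of the state.
- observe(): the state, without advancing time (a new reading comes with each control period).
- get_image(name): name is "scene" or "side" or "wrist"; returns a dict with "frame" (420x560x3 uint8, red, green, blue), "fov_y" (degrees; the focal length in pixels is half the picture's height over the tangent of half this angle, whatever the lens; pixels are square), "cx", "cy" (the principal point, pixels), "k1" (the pictures are not rectified: a ray, as slopes to the right and down, at radius r is drawn at 1 + k1 r^2 times it, then the intrinsics apply), "world_to_cam" (4x4, takes a point from world to camera coordinates). Camera axes: x right, y up, looking along -z (the intrinsics and any distortion apply to the point x, -y, -z); pixel columns grow to the right and rows downward; lengths in m; the calibration is good to about 2 mm. A picture is of the moment at which its call begins. There is no depth.
- close_job(): hands the job in, once; it reports no verdict.
The state is a dict: "time_s": time; "q": joint angles; "qvel": joint speeds; "joint_efforts": joint torques, N m; "position": TCP position; "tool_rot": TCP orientation; "ft_force": force on the tool from outside, world axes, zero at the start; "wrist_torque": the same for the moment, N m; "grip_width": finger opening in m.
Only numpy, scipy, OpenCV 4.12 (cv2) and the standard library are available. Lean on these libraries where they do the work, as an engineer would, in place of code of your own. Each camera call takes 0.05 s, during which the arm holds its last target. There are 200 camera calls.

TASK

The white wash bottle with the blue spout has toppled and leans out over the low kerb of its dark steel rack. Push its spout end towards the rack's tall back plate until the bottle stands upright in the rack with its side against the back plate, then let go of it. Tip it up by pushing, do not pick it up, and leave the two small vials standing where they are.

Things in the scene. Friction and masses are not known exactly. Their poses are not given: they have to be found in the camera images.
- bottle_mid (a point): White wash bottle, blue cap and spout, 123 mm tall, loose, 0.1-0.2 kg; body 45 mm across (40 in contact) up to 72 mm from its foot, cap and spout 22 mm in contact. The point is on its axis 60 mm from the foot; z runs to the spout. It leans 38 deg over the kerb, spout away from the back plate, top about 118 mm above the worktop (127 standing). Pushed level at cap or spout it turns up on its foot edge.
- bottle_rack: Fixed dark steel rack, 160 mm long along y. Origin: worktop level, below the middle of the back plate's front face (x = 0); x points from kerb to back plate (to the robot's left, give or take 0.25 rad), z up. Base plate 4 mm thick; back plate 6 mm thick, its top 96 mm above the worktop; kerb from x = -0.090 to -0.084, its top 49 mm above the worktop.
- red_vial: Small sample vial with a red cap, 21 mm across, 46 mm tall, loose, standing in the rack near one end, beside the bottle. Origin at the centre of its underside, z up.
- black_vial: Small sample vial with a black cap, 21 mm across, 46 mm tall, loose, standing in the rack near the other end. Origin at the centre of its underside, z up.
There are look-alikes about, which are no part of the job. Leave any green or yellow look-alike of the red_vial alone.

How it is judged (in metres and radians):
At the end, for the whole second after the job is handed in: The bottle stands on the rack's base plate, upright within 10 degrees, its axis no more than 38 mm in front of the back plate (20 mm when touching) and within 60 mm of the rack's middle along its length; both vials stand upright within 10 degrees and within 30 mm of where they were (angle between bottle_mid's own z axis and vertical below 0.175 rad and x of bottle_mid in the frame of bottle_rack between -0.038 and 0 m and z of bottle_mid in the frame of bottle_rack between 0.054 and 0.074 m and y of bottle_mid in the frame of bottle_rack between -0.06 and 0.06 m and angle between each of red_vial, black_vial's own z axis and vertical below 0.17 rad and distance of each of red_vial, black_vial from where it was at the start of the episode below 0.03 m).
It fails at once if the bottle is picked up (its middle more than 95 mm above the worktop; standing in the rack it is at 64 mm) (height (world z) of bottle_mid above 0.095 m).
It fails at once if a vial is tipped over or shifted by more than 30 mm (not (angle between red_vial's own z axis and vertical below 0.17 rad and distance of red_vial from where it was at the start of the episode below 0.03 m) or not (angle between black_vial's own z axis and vertical below 0.17 rad and distance of black_vial from where it was at the start of the episode below 0.03 m)).
It also fails if it takes over 35 s, if anything falls off the work surface, if the arm or the gripper's body presses on something with over 40 N, if the wrist force passes 120 N, or if a joint passes its speed limit or range.

## Working session

There is one attempt and no reset: what is moved stays moved. The work goes in short steps, Python scripts to look and compute and a shell command to move; the robot and the scene stay as the last step left them, time stands still between calls to the robot, and variables do not carry over. Pictures are saved under pics/ and viewed, about 8 in all and at most 12, crops included, and the job is handed in when it is done.

```bash
mkdir -p pics; cat > h.py <<'E'
import numpy as np, cv2
from rig import *
def ray(im,u,v):
    f=im["frame"].shape[0]/2/np.tan(np.radians(im["fov_y"])/2)
    K=np.array([[f,0,im["cx"]],[0,f,im["cy"]],[0,0,1]])
    p=cv2.undistortPoints(np.array([[[u,v]]],float),K,np.array([im["k1"],0,0,0,0.]))[0,0]
    T=np.linalg.inv(im["world_to_cam"]); d=T[:3,:3]@np.array([p[0],-p[1],-1])
    return T[:3,3],d/np.linalg.norm(d)
def plane(im,u,v,z):
    o,d=ray(im,u,v); return o+d*(z-o[2])/d[2]
def two(a,ua,b,ub):
    o1,d1=ray(a,*ua);o2,d2=ray(b,*ub)
    s=np.linalg.lstsq(np.c_[d1,-d2],o2-o1,rcond=None)[0]
    p,q=o1+s[0]*d1,o2+s[1]*d2
    return (p+q)/2,np.linalg.norm(p-q)
def proj(im,P):
    f=im["frame"].shape[0]/2/np.tan(np.radians(im["fov_y"])/2)
    c=im["world_to_cam"]@np.r_[P,1]; p=np.array([c[0],-c[1]])/-c[2]
    return p*(1+im["k1"]*(p@p))*f+[im["cx"],im["cy"]]
E
python3 - <<'E'
from h import *
import pickle
D={n:get_image(n) for n in("scene","side","wrist")}
pickle.dump(D,open("d0.pkl","wb"))
for n,i in D.items():
    cv2.imwrite(f"pics/{n}0.png",i["frame"][...,::-1]); print(n,i["fov_y"],i["k1"],np.linalg.inv(i["world_to_cam"])[:3].round(3).tolist())
s=observe();print(s["time_s"],s["position"],s["tool_rot"],s["ft_force"])
E
```

```text
scene 43.73977949158892 -0.09059331912742609 [[0.627, 0.613, -0.481, 0.34], [-0.779, 0.49, -0.391, -0.358], [-0.004, 0.62, 0.785, 0.736]]
side 56.63765325896074 0.031236422939340928 [[0.679, -0.355, 0.643, 1.27], [0.734, 0.325, -0.596, -0.536], [0.003, 0.877, 0.481, 0.457]]
wrist 62.211583194329506 -0.0022492782258123427 [[1.0, -0.001, 0.001, 0.549], [0.0, 0.957, 0.289, 0.074], [-0.001, -0.289, 0.957, 0.374]]
0.15 [5.49803486e-01 2.57841516e-05 2.44875360e-01] [[ 9.99999474e-01 -3.97317355e-06 -1.02588406e-03]
 [-3.74883184e-06 -9.99999976e-01  2.18683177e-04]
 [-1.02588490e-03 -2.18679216e-04 -9.99999450e-01]] [-0.22021618 -0.01420089  0.8116871 ]
```

View pics/scene0.png

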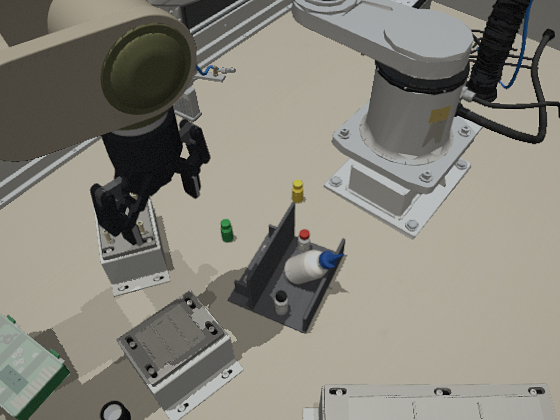

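View pics/side0.png

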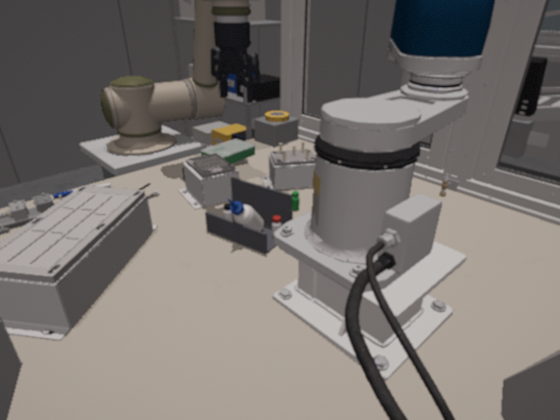

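View pics/wrist0.png

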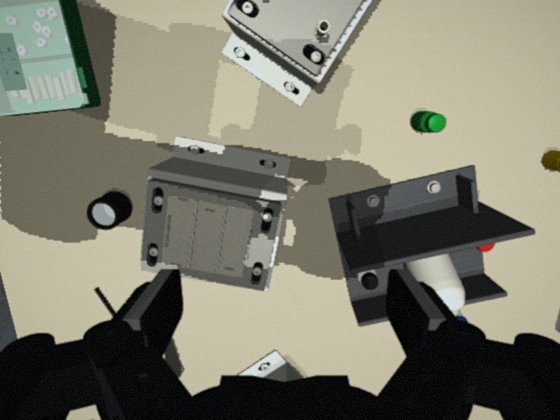

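Scene: the bottle lies at about (310,265) with its blue cap at (330,260); the rack's back plate runs from (245,300) to (293,207), and the kerb is at (340,245)-(305,325). The red vial is at (304,237) and the black vial at (281,300). The green vial (227,230) and yellow vial (298,190) are look-alikes outside the rack. In the side view the cap is at (237,207). I'll enlarge both views to confirm.

```bash
python3 - <<'E'
from h import *
import pickle
D=pickle.load(open("d0.pkl","rb"))
a=D["scene"]["frame"][195:340,220:360]; b=D["side"]["frame"][170:260,195:315]
a=cv2.resize(a,None,fx=4,fy=4,interpolation=cv2.INTER_CUBIC); b=cv2.resize(b,None,fx=6,fy=6,interpolation=cv2.INTER_CUBIC)
cv2.imwrite("pics/a.png",a[...,::-1]);cv2.imwrite("pics/b.png",b[...,::-1])
E
```

```text
(no output)
```

View pics/a.png

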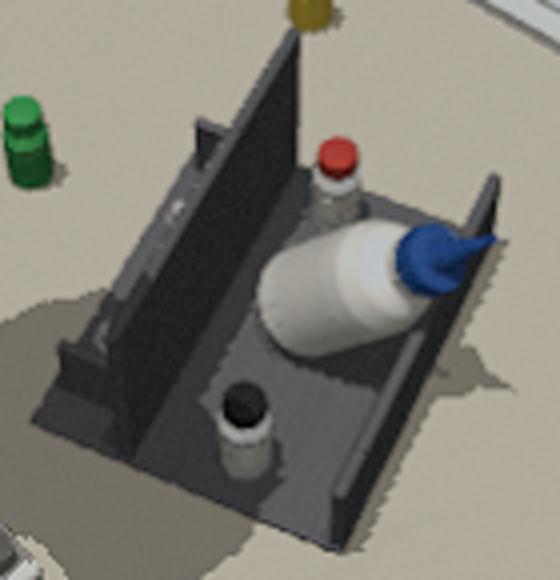

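View pics/b.png

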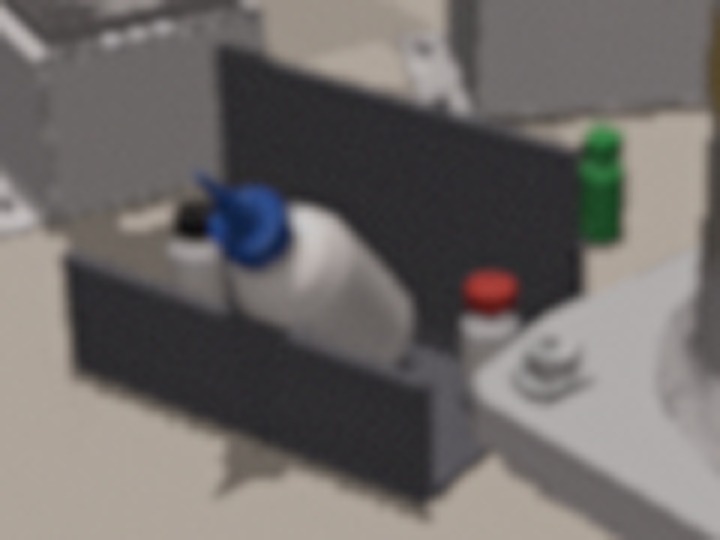

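The enlarged crop confirms it: the red and black vials stand inside the rack either side of the bottle, and the green and yellow ones are outside it. Crop pixels:
- **Cap:** scene (430,260), side (250,225).
- **Spout tip:** scene (495,240), side (200,175).
- **Back plate top:** scene (296,33) at the red end and (118,335) at the black end.
- **Kerb top ends:** scene (495,178) and (337,495).

```bash
python3 - <<'E'
from h import *
import pickle
D=pickle.load(open("d0.pkl","rb")); A,B=D["scene"],D["side"]
a=lambda u,v:(220+u/4,195+v/4); b=lambda u,v:(195+u/6,170+v/6)
for n,p,q,z in [("bpR",(296,33),(583,155),.096),("bpK",(116,335),(222,48),.096),("kR",(495,178),(435,385),.049),("kK",(337,495),(68,258),.049),
 ("cap",(430,260),(250,225),.1),("tip",(495,240),(200,175),.118),("red",(338,150),(490,280),.046),("blk",(243,395),(195,215),.046)]:
    P,g=two(A,a(*p),B,b(*q)); print(n,P.round(4),round(g,4),"scene@z",plane(A,*a(*p),z).round(4),"side@z",plane(B,*b(*q),z).round(4))
E
```

```text
bpR [ 0.7638 -0.0298  0.0923] 0.0017 scene@z [ 0.7608 -0.0325  0.096 ] side@z [ 0.7686 -0.0336  0.096 ]
bpK [ 0.6115 -0.0685  0.0941] 0.0005 scene@z [ 0.6108 -0.0692  0.096 ] side@z [ 0.6151 -0.0713  0.096 ]
kR [ 0.7846 -0.1166  0.0461] 0.0021 scene@z [ 0.7821 -0.1187  0.049 ] side@z [ 0.7878 -0.1182  0.049 ]
kK [ 0.6313 -0.1547  0.045 ] 0.0009 scene@z [ 0.6298 -0.1554  0.049 ] side@z [ 0.6376 -0.1589  0.049 ]
cap [ 0.7135 -0.1338  0.0839] 0.0006 scene@z [ 0.7044 -0.1391  0.1   ] side@z [ 0.7376 -0.1516  0.1   ]
tip [ 0.7188 -0.1565  0.1124] 0.0001 scene@z [ 0.7154 -0.1583  0.118 ] side@z [ 0.7278 -0.1626  0.118 ]
red [ 0.7524 -0.0615  0.051 ] 0.0003 scene@z [ 0.7554 -0.0592  0.046 ] side@z [ 0.7461 -0.0559  0.046 ]
blk [ 0.6402 -0.1039  0.0483] 0.0034 scene@z [ 0.6421 -0.1013  0.046 ] side@z [ 0.6373 -0.1038  0.046 ]
```

```bash
python3 - <<'E'
from h import *
import pickle
D=pickle.load(open("d0.pkl","rb")); A,B=D["scene"],D["side"]
for n,p in [("L",(325,182)),("bot",(413,233)),("R",(468,170))]: print(n,plane(A,*p,0).round(3))
for n,p in [("L",(275,238)),("near",(382,375)),("R",(463,258))]: print("side",n,plane(B,*p,.03).round(3))
print("col top ring", two(A,(423,75),B,(365,145)))
print("link end left", two(A,(296,8),B,(440,75)))
xr=np.array([-.243,.970,0]);yr=np.array([-.970,-.243,0]);O=np.array([.687,-.051,0])
for r in [(-.15,-.005),(-.055,-.005)]: print(r,(O+r[0]*xr+r[1]*yr).round(4))
E
python3 -m crank '[0,0,0.12,0.03,-0.03,0,0, 0,0,0.12,0.03,-0.03,0,0, 0,0,0,0.03,-0.03,0,0, 0,0,0,0.03,-0.03,0,0, 0,0,0,0.03,-0.03,0,0, 0,0,0,0.02,-0.04,0,0, 0,0,0,0,0,0,0, 0,0,0,0,0,0,0]'
```

```text
L [0.901 0.003 0.   ]
bot [ 0.901 -0.189  0.   ]
R [ 1.102 -0.196  0.   ]
side L [ 0.786 -0.097  0.03 ]
side near [ 1.113 -0.21   0.03 ]
side R [1.069 0.113 0.03 ]
col top ring (array([ 0.97200797, -0.10707323,  0.26801768]), np.float64(0.019513801490007417))
link end left (array([0.94743039, 0.11351714, 0.32024705]), np.float64(0.0397156920721574))
(-0.15, -0.005) [ 0.7283 -0.1953  0.    ]
(-0.055, -0.005) [ 0.7052 -0.1031  0.    ]
time_s: 0.95
position: [0.72, -0.1908, 0.2438]
tool_rot: [[0.972, 0.236, -0.002], [0.236, -0.972, 0.001], [-0.001, -0.001, -1.0]]
ft_force: [0.4, 0.7, 0.4]
grip_width: 0.0001
```

```bash
python3 -m crank '[0,0,0,0.004,-0.003,-0.03,0, 0,0,0,0.004,-0.002,-0.03,0, 0,0,0,0,0,-0.03,0, 0,0,0,0,0,-0.03,0, 0,0,0,0,0,-0.024,0, 0,0,0,0,0,0,0, 0,0,0,0,0,0,0]'
python3 - <<'E'
from h import *
A,B=get_image("scene"),get_image("side")
a=cv2.resize(A["frame"][165:345,220:400],None,fx=2.2,fy=2.2,interpolation=cv2.INTER_CUBIC); b=cv2.resize(B["frame"][130:260,195:325],(396,396),interpolation=cv2.INTER_CUBIC)
cv2.imwrite("pics/c.png",np.hstack([a,b])[...,::-1])
E
```

```text
time_s: 1.65
position: [0.7281, -0.1942, 0.1026]
tool_rot: [[0.971, 0.239, 0.001], [0.239, -0.971, -0.0], [0.001, 0.0, -1.0]]
ft_force: [1.0, 1.2, 0.3]
grip_width: 0.0002
```

View pics/c.png

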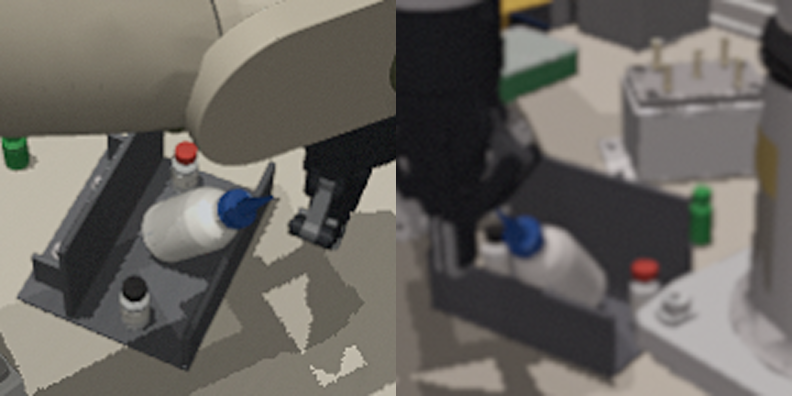

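The shut fingers stand outside the kerb, level with the spout tip: scene half (315,225), spout (272,200). Pushing slowly along rack +x.

```bash
python3 -m crank '[0,0,0,-0.0012,0.0049,0,0, 0,0,0,-0.0012,0.0049,0,0, 0,0,0,-0.0012,0.0049,0,0, 0,0,0,-0.0012,0.0049,0,0, 0,0,0,-0.0012,0.0049,0,0, 0,0,0,-0.0012,0.0049,0,0, 0,0,0,-0.0012,0.0049,0,0, 0,0,0,-0.0012,0.0049,0,0, 0,0,0,-0.0012,0.0049,0,0, 0,0,0,-0.0012,0.0049,0,0, 0,0,0,0,0,0,0]'
python3 - <<'E'
from h import *
A,B=get_image("scene"),get_image("side")
a=cv2.resize(A["frame"][165:345,220:400],None,fx=2.2,fy=2.2,interpolation=cv2.INTER_CUBIC); b=cv2.resize(B["frame"][130:260,195:325],(396,396),interpolation=cv2.INTER_CUBIC)
cv2.imwrite("pics/d.png",np.hstack([a,b])[...,::-1])
E
```

```text
time_s: 2.85
position: [0.7159, -0.1452, 0.1014]
tool_rot: [[0.971, 0.238, -0.0], [0.238, -0.971, 0.0], [-0.0, -0.0, -1.0]]
ft_force: [-0.1, 0.5, -0.2]
grip_width: 0.0001
```

View pics/d.png

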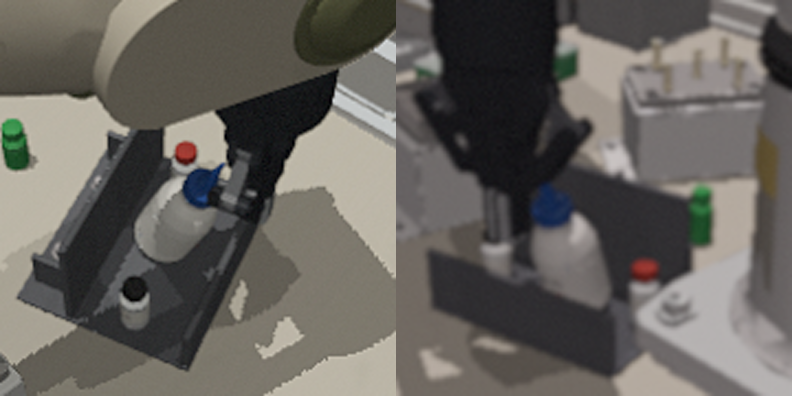

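```bash
cat >> h.py <<'E'
xr=np.array([-.243,.970,0]);yr=np.array([-.970,-.243,0]);O=np.array([.687,-.051,0])
R=np.c_[xr,yr,[0,0,1]]
def blob(im,kind,box):
    x0,y0,x1,y1=box; h=cv2.cvtColor(im["frame"],cv2.COLOR_RGB2HSV); H,S,V=cv2.split(h)
    if kind=="blue": m=(H>100)&(H<130)&(S>120)&(V>40)
    if kind=="red": m=((H<8)|(H>172))&(S>130)&(V>60)
    k=np.zeros_like(m); k[y0:y1,x0:x1]=m[y0:y1,x0:x1]
    n,l,st,c=cv2.connectedComponentsWithStats(k.astype(np.uint8))
    i=1+np.argmax(st[1:,4]); ys,xs=np.where(l==i); return c[i],st[i],(xs[ys.argmin()],ys.min())
def rep():
    A,B=get_image("scene"),get_image("side")
    for k in("blue","red"):
        a,b=blob(A,k,(240,190,370,320)),blob(B,k,(200,150,310,250))
        P,g=two(A,a[0],B,b[0]); print(k,"px",a[0].round(1),b[0].round(1),a[1][4],b[1][4],"rack",(R.T@(P-O)).round(4),round(g,4))
        P,g=two(A,a[2],B,b[2]);print("  top rack",(R.T@(P-O)).round(4),round(g,4))
    s=observe();print("tcp rack",(R.T@(s["position"]-O)).round(4),s["ft_force"].round(1),s["time_s"])
    a=cv2.resize(A["frame"][165:345,220:400],None,fx=2.2,fy=2.2,interpolation=cv2.INTER_CUBIC); b=cv2.resize(B["frame"][130:260,195:325],(396,396),interpolation=cv2.INTER_CUBIC)
    return np.hstack([a,b])[...,::-1]
E
python3 -c "from h import *;cv2.imwrite('pics/e.png',rep())"
```

```text
blue px [305.4 246.8] [251.4 193.4] 246 130 rack [-0.047  -0.0088  0.0969] 0.0078
  top rack [-0.0541 -0.0132  0.123 ] 0.0047
red px [303.9 233.6] [276.3 218.1] 69 49 rack [-0.0257 -0.0603  0.0476] 0.0016
  top rack [-0.0227 -0.0576  0.0547] 0.007
tcp rack [-0.0994 -0.005   0.1013] [-0.2  0.9 -0.4] 3.05
```

```bash
python3 -m crank '[0,0,0,-0.0010,0.0039,0,0, 0,0,0,-0.0010,0.0039,0,0, 0,0,0,-0.0010,0.0039,0,0, 0,0,0,-0.0010,0.0039,0,0, 0,0,0,0,0,0,0, 0,0,0,0,0,0,0]'
python3 -c "from h import *;cv2.imwrite('pics/e.png',rep())"
```

```text
time_s: 3.65
position: [0.712, -0.1303, 0.1014]
tool_rot: [[0.971, 0.238, 0.0], [0.238, -0.971, -0.0], [0.0, 0.0, -1.0]]
ft_force: [-0.3, -0.2, -0.4]
grip_width: 0.0001
blue px [292.1 240.9] [254.  192.7] 268 128 rack [-0.0287 -0.0074  0.0941] 0.0037
  top rack [-0.0291 -0.0106  0.1207] 0.013
red px [304. 234.] [276.2 218.1] 76 50 rack [-0.0259 -0.0599  0.0474] 0.001
  top rack [-0.0227 -0.0576  0.0547] 0.007
tcp rack [-0.0832 -0.0049  0.1013] [-0.8  0.2  0.4] 3.75
```

View pics/e.png

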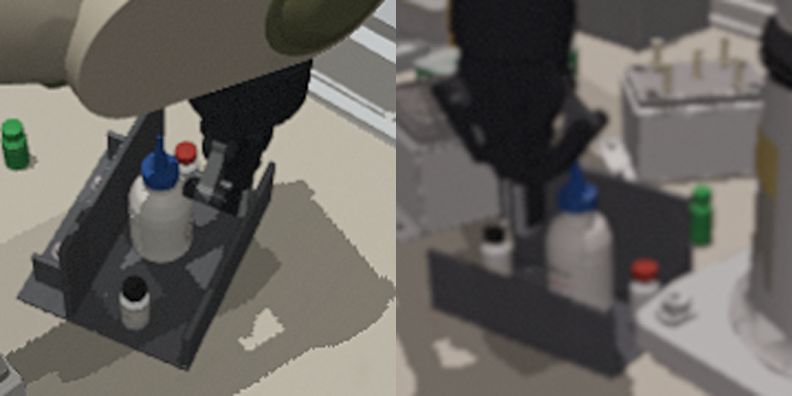

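The bottle swung upright: cap at scene-half (160,170), axis about 29 mm from the plate, and both vials are unmoved. I'll tilt the tool a little, lower it over the kerb and nudge the body against the plate.

```bash
python3 -m crank '[0,0,0,0.0012,-0.0049,0,0, 0.097,0.024,0,0,0,0,0, 0.097,0.024,0,0,0,0,0, 0.097,0.024,0,0,0,0,0, 0,0,0,0,0,-0.014,0, 0,0,0,0,0,-0.014,0, 0,0,0,0,0,0,0, 0,0,0,0,0,0,0]'
python3 -c "from h import *;cv2.imwrite('pics/f.png',rep())"
```

```text
time_s: 4.55
position: [0.713, -0.1344, 0.0729]
tool_rot: [[0.971, 0.228, -0.072], [0.239, -0.928, 0.286], [-0.002, -0.295, -0.956]]
ft_force: [0.5, 0.9, 1.0]
grip_width: -0.0002
blue px [293.5 247.9] [255.8 194.6] 76 74 rack [-0.0288 -0.0065  0.0859] 0.0074
  top rack [-0.034  -0.0087  0.0977] 0.0123Traceback (most recent call last):
  File "<string>", line 1, in <module>
    from h import *;cv2.imwrite('pics/f.png',rep())
                                             ~~~^^
  File "h.py", line 32, in rep
    a,b=blob(A,k,(240,190,370,320)),blob(B,k,(200,150,310,250))
        ~~~~^^^^^^^^^^^^^^^^^^^^^^^
  File "h.py", line 28, in blob
    i=1+np.argmax(st[1:,4]); ys,xs=np.where(l==i); return c[i],st[i],(xs[ys.argmin()],ys.min())
        ~~~~~~~~~^^^^^^^^^^
    return _wrapfunc(a, 'argmax', axis=axis, out=out, **kwds)
    return bound(*args, **kwds)
ValueError: attempt to get argmax of an empty sequence
```

```bash
python3 -m crank '[0,0,0,-0.0010,0.0039,0,0, 0,0,0,-0.0010,0.0039,0,0, 0,0,0,-0.0010,0.0039,0,0, 0,0,0,-0.0010,0.0039,0,0, 0,0,0,-0.0005,0.0019,0,0, 0,0,0,-0.0005,0.0019,0,0, 0,0,0,-0.0005,0.0019,0,0, 0,0,0,0,0,0,0, 0,0,0,0,0,0,0]'
python3 -c "
from h import *
A,B=get_image('scene'),get_image('side')
a=cv2.resize(A['frame'][165:345,220:400],None,fx=2.2,fy=2.2,interpolation=cv2.INTER_CUBIC); b=cv2.resize(B['frame'][130:260,195:325],(396,396),interpolation=cv2.INTER_CUBIC)
cv2.imwrite('pics/g.png',np.hstack([a,b])[...,::-1])"
```

```text
time_s: 5.55
position: [0.7077, -0.1141, 0.0733]
tool_rot: [[0.971, 0.227, -0.071], [0.238, -0.928, 0.287], [-0.001, -0.295, -0.955]]
ft_force: [0.1, -0.6, -0.2]
grip_width: -0.0002
```

View pics/g.png

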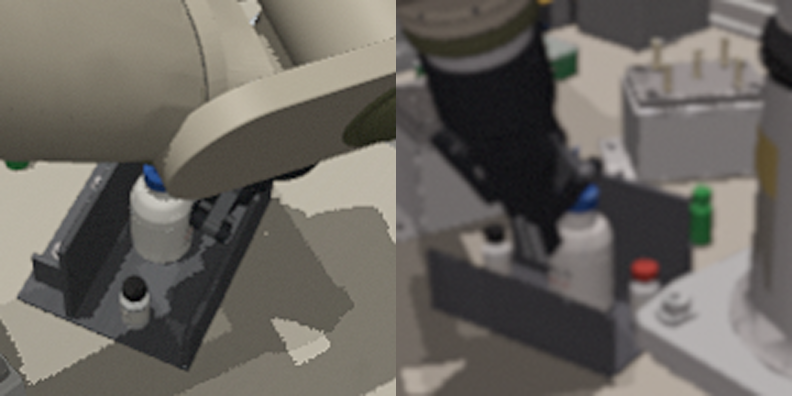

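The fingertips are at the bottle's side (about (205,220) in the scene half), with the bottle upright and the vials standing. Continuing in small steps.

```bash
python3 -m crank '[0,0,0,-0.0005,0.0019,0,0, 0,0,0,-0.0005,0.0019,0,0, 0,0,0,-0.0005,0.0019,0,0, 0,0,0,0,0,0,0]'; python3 -m crank '[0,0,0,-0.0005,0.0019,0,0, 0,0,0,-0.0005,0.0019,0,0, 0,0,0,0,0,0,0]';python3 -m crank '[0,0,0,-0.0005,0.0019,0,0, 0,0,0,-0.0002,0.001,0,0, 0,0,0,0,0,0,0]'
python3 -c "
from h import *
A,B=get_image('scene'),get_image('side')
a=cv2.resize(A['frame'][165:345,220:400],None,fx=2.2,fy=2.2,interpolation=cv2.INTER_CUBIC); b=cv2.resize(B['frame'][130:260,195:325],(396,396),interpolation=cv2.INTER_CUBIC)
cv2.imwrite('pics/i.png',np.hstack([a,b])[...,::-1])"
```

```text
time_s: 6.05
position: [0.7062, -0.108, 0.0734]
tool_rot: [[0.971, 0.227, -0.071], [0.238, -0.928, 0.287], [-0.001, -0.295, -0.955]]
ft_force: [0.8, -1.0, -0.1]
grip_width: -0.0004
time_s: 6.35
position: [0.7051, -0.1042, 0.0734]
tool_rot: [[0.971, 0.227, -0.071], [0.238, -0.928, 0.287], [-0.001, -0.295, -0.955]]
ft_force: [0.9, -1.1, 0.2]
grip_width: 0.0003
time_s: 6.65
position: [0.7047, -0.1023, 0.0733]
tool_rot: [[0.971, 0.227, -0.07], [0.237, -0.929, 0.285], [-0.0, -0.294, -0.956]]
ft_force: [0.1, -4.9, -0.7]
grip_width: 0.0
```

View pics/i.png

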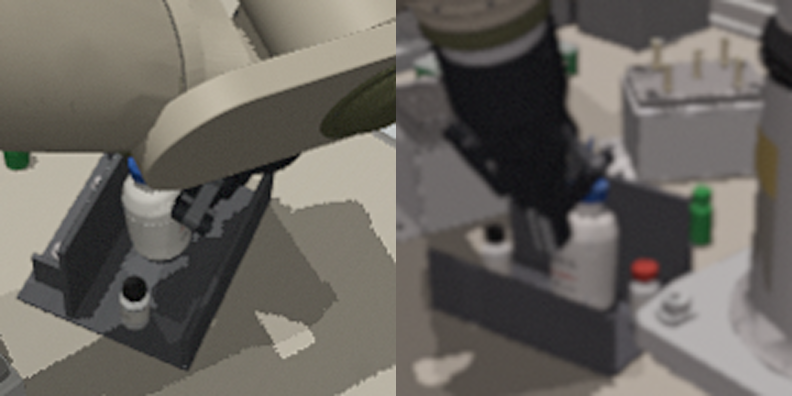

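The force rose to 5 N, so the bottle is now on the plate and may be leaning slightly. I'll retreat slowly, lift clear and check.

```bash
python3 -m crank '[0,0,0,0.0005,-0.0019,0,0, 0,0,0,0.0005,-0.0019,0,0, 0,0,0,0.0005,-0.0019,0,0, 0,0,0,0.0005,-0.0019,0,0, 0,0,0,0.001,-0.0039,0,0, 0,0,0,0.002,-0.0078,0,0, 0,0,0,0.003,-0.0116,0,0, 0,0,0,0.003,-0.0116,0,0, -0.097,-0.024,0,0,0,0.02,0, -0.097,-0.024,0,0,0,0.03,0, -0.097,-0.024,0,0,0,0.04,0, 0,0,0,-0.03,-0.01,0.04,0, 0,0,0,-0.04,-0.01,0.03,0, 0,0,0,-0.05,-0.01,0.02,0, 0,0,0,-0.05,0,0,0, 0,0,0,-0.05,0,0,0, 0,0,0,0,0,0,0]'
python3 -c "from h import *;cv2.imwrite('pics/j.png',rep())"
```

```text
time_s: 8.45
position: [0.496, -0.1724, 0.2502]
tool_rot: [[0.972, 0.235, -0.004], [0.235, -0.972, 0.002], [-0.004, -0.003, -1.0]]
ft_force: [1.5, -0.3, -0.2]
grip_width: 0.0001
blue px [296.5 246.1] [254.3 192.8] 87 128 rack [-0.0338 -0.0068  0.0926] 0.0065
  top rack [-0.0378 -0.0083  0.1136] 0.0096
red px [305.6 235.2] [276.2 218. ] 40 53 rack [-0.028  -0.0598  0.0476] 0.0018
  top rack [-0.0303 -0.0586  0.0575] 0.0037
tcp rack [-0.0738  0.2103  0.2511] [ 0.7 -0.3 -0.1] 8.55
```

View pics/j.png

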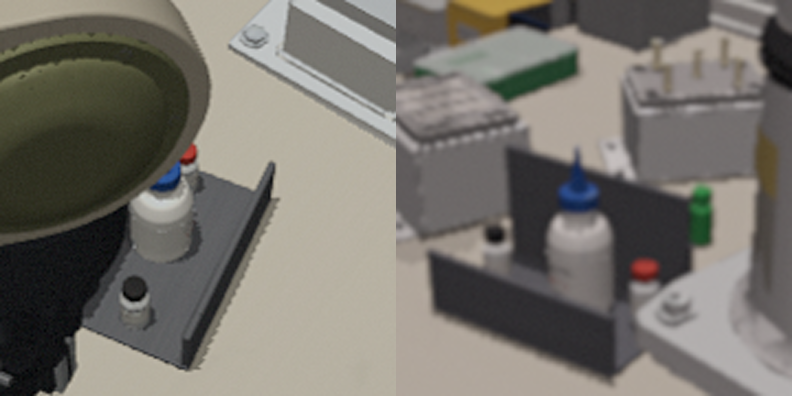

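The bottle rocked back upright in the same place and the vials are fine: the side view puts its cap at (578,195) in the crop. I'll move the arm clear of the scene camera for an accurate position check.

```bash
python3 -m crank '[0,0,0,-0.04,0.03,0.04,0, 0,0,0,-0.04,0.03,0.03,0, 0,0,0,0,0.05,0.02,0, 0,0,0,0,0.05,0,0, 0,0,0,0,0.05,0,0, 0,0,0,0,0.05,0,0, 0,0,0,0,0.05,0,0, 0,0,0,0,0.05,0,0, 0,0,0,0,0,0,0]'
python3 -c "
from h import *
cv2.imwrite('pics/k.png',rep())
# offset of rack frame from views: project expected points
A,B=get_image('scene'),get_image('side')
cv2.imwrite('pics/A.png',A['frame'][...,::-1]);cv2.imwrite('pics/B.png',B['frame'][...,::-1])
for n,im in(('A',A),('B',B)):
  for P in[(0,-.08,.096),(0,.08,.096),(-.09,.08,.049),(-.02,-.007,.127),(-.03,-.007,.127),(-.038,-.007,.127)]: print(n,P,proj(im,O+R@np.array(P)).round(1))
"
```

```text
time_s: 9.45
position: [0.4363, 0.1779, 0.326]
tool_rot: [[0.97, 0.245, 0.001], [0.245, -0.97, 0.001], [0.001, -0.001, -1.0]]
ft_force: [-0.2, 0.4, 0.4]
grip_width: -0.0003
blue px [293.  241.8] [254.3 192.6] 263 130 rack [-0.0295 -0.0076  0.094 ] 0.0014
  top rack [-0.0294 -0.0116  0.1199] 0.0094
red px [304.1 233.5] [276.3 217.9] 69 53 rack [-0.0259 -0.0603  0.0481] 0.0014
  top rack [-0.0277 -0.0589  0.0579] 0.008
tcp rack [0.2789 0.1881 0.3258] [ 0.1 -0.1 -0.8] 9.55
A (0, -0.08, 0.096) [295.  201.5]
A (0, 0.08, 0.096) [249.  279.9]
A (-0.09, 0.08, 0.049) [306.1 319. ]
A (-0.02, -0.007, 0.127) [287.2 227.2]
A (-0.03, -0.007, 0.127) [293.5 229.4]
A (-0.038, -0.007, 0.127) [298.5 231.3]
B (0, -0.08, 0.096) [291.5 194.9]
B (0, 0.08, 0.096) [230.8 177.1]
B (-0.09, 0.08, 0.049) [205.1 211.7]
B (-0.02, -0.007, 0.127) [256.6 176.3]
B (-0.03, -0.007, 0.127) [253.7 178. ]
B (-0.038, -0.007, 0.127) [251.4 179.3]
```

View pics/k.png

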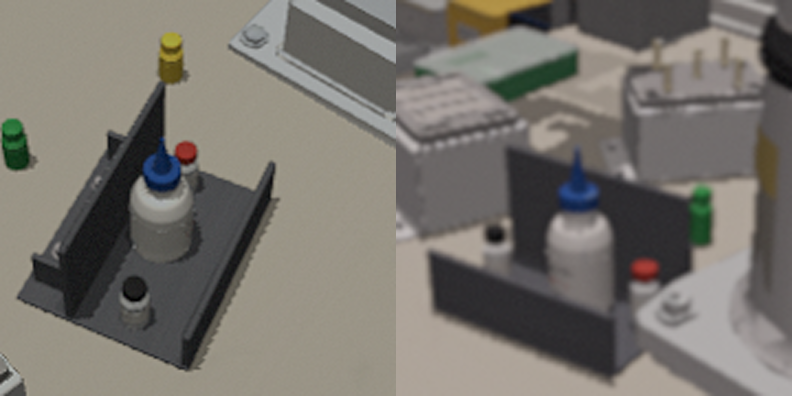

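```bash
python3 -c "from rig import *; print(close_job())"
```

```text
the job is handed in; nothing more can be done
None
```

The bottle now stands upright in the rack and is released, but its side is not touching the back plate. It has a gap of about 9 mm there, which is still inside the judged limit. I handed the job in at about 9.6 s of the 35 s.

I pushed the spout end level towards the plate with the shut gripper, and the bottle swung up onto its foot.

**Last checks (both cameras, arm clear):**

| Item | Measured | Limit |
|---|---|---|
| Bottle axis in front of back plate | about 29 mm (± about 3 mm) | 38 mm |
| Bottle axis along the rack | about 8 mm from the middle | 60 mm |
| Bottle tilt | looks upright in both views; angle not measured | 10° |
| Red vial | back within 1–2 mm, upright by eye | 30 mm, 10° |
| Black vial | judged by eye: same place in the pictures, upright | 30 mm, 10° |

**What did not work:** I tried a second push lower on the body to close the gap. It reached about 5 N, but the bottle only leaned onto the plate and rocked back to where it stood. I did not try again, because the 12 pictures were used up and a blind push risked knocking it over.

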